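# Dress the zebra tray in the hallway

### The job

Set out the display on the zebra tray: stand the white marble block in the middle of the tray with its long side along the tray and the speckled hen centred on top of it, the red head midway between the block and the brass candle holder, and the teal head midway between the block and the amber vase, all in one straight row along the middle of the tray. The figures are fragile, so set each one down upright without dropping or tipping it over, and leave the candle holder, the vase, the cream head and the bowl where they are.

Things in the scene. Friction and masses are not known exactly. Their poses are not given: they have to be found in the camera images.
- riser_c (a point): loose white marble display block, 56 mm (its x) by 80 mm (its y) by 40 mm high, about 0.5 kg. The point is its centre, 20 mm above its underside. It starts on the bare table.
- hen_c (a point): loose figure of a black hen with white speckles, red comb and yellow beak, about 105 mm long (its x; the beak points to +x), 76 mm tall, about 250 g. It stands on a round black foot 52 mm across. The point is its centre, on the axis of the foot, 38 mm above its underside. Its body is a round-sided barrel lying along its x, 48 mm wide across its y; the widest part, for gripping across y, is 4 mm above the point.
- red_head_c (a point): loose figure: a small red head, 60 mm tall, 46 mm across and round in plan, on a short stem and a round dark wooden foot 56 mm across and 12 mm high; 96 mm tall in all, about 200 g. The point is its centre, on the upright axis, 48 mm above its underside; the head (its part to hold) reaches from 12 mm below to 48 mm above this point and is straight-sided from 6 to 28 mm above it. Its z is up, its face looks along its +x.
- teal_head_c (a point): loose figure: a small teal (blue-green) head, 60 mm tall, 46 mm across and round in plan, on a short stem and a round dark wooden foot 56 mm across and 12 mm high; 96 mm tall in all, about 200 g. The point is its centre, on the upright axis, 48 mm above its underside; the head (its part to hold) reaches from 12 mm below to 48 mm above this point and is straight-sided from 6 to 28 mm above it. Its z is up, its face looks along its +x.
- tray: fixed black lacquer tray with a black-and-white zebra inlay, 170 mm (its x) by 490 mm (its y, the long way). Origin at the centre of its underside, on the table; its floor is 8 mm above the origin, its rim is 7 mm thick and 16 mm high. The candle holder and the vase stand on it near its two ends, on its long middle line, each about 195 mm from its centre; which one is at which end changes.
- candle_holder: brass candle holder with a cream candle, standing on the tray, 64 mm across the foot, 104 mm tall, 0.6 kg, not fastened; stays where it is. Origin at the centre of its underside, on the tray's floor.
- vase: small open amber glass vase, standing on the tray, 68 mm across at its widest, 92 mm tall, 0.5 kg, not fastened; stays where it is. Origin at the centre of its underside, on the tray's floor.
- cream_head_c (a point): a third small figure like the red and the teal one but cream-coloured, same sizes (96 mm tall, foot 56 mm across), not wanted in this display; stays where it is. The point is its centre, 48 mm above the table.
- key_bowl: small blue ceramic bowl, 84 mm across, 38 mm high, on the table; stays where it is. Origin at the centre of its underside.

How it is judged:
At the end, for the whole second after the job is handed in: Released and at rest, upright: block within 13 mm of the tray's centre, long side within 0.15 rad of the tray's; hen on it, within 13 mm of its centre; red head 80 to 117 mm from both candle holder and block, teal head likewise from vase and block, both within 15 mm of the tray's long middle line (horizontal distance between riser_c and tray below 0.013 m and angle between the y axis of riser_c and the y axis of tray, either way round below 0.15 rad and z of riser_c in the frame of tray between 0.024 and 0.033 m and angle between riser_c's own z axis and vertical below 0.08 rad and linear speed of each of riser, hen, red_head, teal_head below 0.02 m/s and angular speed of each of riser, hen, red_head, teal_head below 0.2 rad/s and horizontal distance between hen_c and riser_c below 0.013 m and z of hen_c in the frame of riser_c between 0.053 and 0.063 m and angle between each of hen_c, red_head_c, teal_head_c's own z axis and vertical below 0.12 rad and horizontal distance between red_head_c and candle_holder between 0.08 and 0.117 m and horizontal distance between red_head_c and riser_c between 0.08 and 0.117 m and x of red_head_c in the frame of tray between -0.015 and 0.015 m and z of red_head_c in the frame of tray between 0.05 and 0.062 m and horizontal distance between teal_head_c and vase between 0.08 and 0.117 m and horizontal distance between teal_head_c and riser_c between 0.08 and 0.117 m and x of teal_head_c in the frame of tray between -0.015 and 0.015 m and z of teal_head_c in the frame of tray between 0.05 and 0.062 m); the robot touches nothing.
It fails at once if the candle holder or the vase is shifted by more than 12 mm (distance of any of candle_holder, vase from where it was at the start of the episode above 0.012 m).
It fails at once if the cream head or the bowl is shifted by more than 20 mm (distance of any of cream_head_c, key_bowl from where it was at the start of the episode above 0.02 m).
It fails at once if a figure is tipped over (leans more than 40 degrees) (angle between any of hen_c, red_head_c, teal_head_c's own z axis and vertical above 0.7 rad).
It fails at once if a figure is dropped or knocked flying (moves faster than 0.55 m/s, a fall of about 15 mm, while no finger holds it) ((linear speed of hen above 0.55 m/s and contact force between the fingers and hen below 0.05 N) or (linear speed of red_head above 0.55 m/s and contact force between the fingers and red_head below 0.05 N) or (linear speed of teal_head above 0.55 m/s and contact force between the fingers and teal_head below 0.05 N)).
It also fails if it takes over 102 s, if anything falls off the work surface, if the arm or the gripper's body presses on something with over 40 N, if the wrist force passes 120 N, or if a joint passes its speed limit or range.

### The arm

A 6-joint arm with a two-finger parallel gripper is mounted at the origin on the work surface. World frame = base frame: x ahead of the robot, y to its left, z up, the work surface at z = 0. Lengths are in m, angles in rad, forces in N, time in s.
With the tool pointing down it reaches from about 0.25 to 0.775 m from the base axis. Payload 4 kg.
Tool frame: the origin (TCP) lies at the very end of the fingers, on their centre line; the grasp point (between the pads) lies 19 mm behind it; x points along the fingers, y is the direction in which the jaws open and shut, and the axes are right-handed (so a half turn about x gives the same grasp; the last joint's range is limited). The gripper opens to 94 mm and grips with 3 to 60 N. Pads are 16 mm wide; open, the fingers measure 119 mm over their backs; the gripper's body (75 mm by 177 mm) begins 78 mm behind the grasp point.
Start: joints at [1.217, 0.087, 1.371, -0, 1.684, -0.103], TCP at [0.137, 0.533, 0.167] pointing down, gripper open.
Joint ranges: [-3.1, 3.1], [-0.76, 2.03], [0.27, 2.55], [-1.08, 4.22], [0.17, 2.65], [-2.57, 2.57]. Speed limits (rad/s): [2.79, 2.79, 3.14, 3.14, 3.14, 3.14].

### API

Orientations are given as [roll, pitch, yaw] about the fixed x, y, z axes, in that order (R = Rz(yaw) Ry(pitch) Rx(roll)).
In Python, from bench import robot gives the robot as it stands.
- The arm moves only by the tool carry_out, never from a script. Its argument "targets" is a list of rows, each a list of 5 numbers: the closure, from 0 (fully open) to 1 (shut), then the shift along the tool's x, y, z in cm, then the turn about the tool's x in degrees. In form: [[fingers, tx, ty, tz, turn], ...]. A call has 1 to 20 rows; each row shifts and turns the commanded pose from where the row before left it, along the tool's axes as they then stand; what a row does not reach is not made up. A row lasts 1/10 s, in which the tool goes at most 50 mm and 8.59 degrees, less where a joint would pass 70% of its speed; a pose out of reach is approached as far as the arm can. A call is refused whole if a number of a shift passes 5 or a number of a turn 8.59, either way. A call with a gripper value outside its range is refused whole. The fingers move at their own pace and stop on an object; the grip force is fixed at half the most. Time passes only in rows, so rows that do not move let the fingers close. It gives the time, the measured TCP pose, the force and the opening at its end, in the units of the state.
- robot.get_obs(): the state, without advancing time (a new reading comes with each control period).
- robot.snapshot(name): name is "side" or "top"; returns a dict with "image" (384x512x3 uint8, red, green, blue), "camera_matrix" (3x3 intrinsics, pixels), "pose" (4x4, takes a point from camera to world coordinates). Camera axes: x right, y up, looking along -z (the intrinsics and any distortion apply to the point x, -y, -z); pixel columns grow to the right and rows downward; lengths in m; the calibration is good to about 2 mm. A picture is of the moment at which its call begins. There is no depth.
- robot.close_job(): hands the job in, once; it reports no verdict.
The state is a dict: "time": time; "joint_positions": joint angles; "qvel": joint speeds; "joint_torque": joint torques, N m; "tool_pos": TCP position; "ee_rot": TCP orientation; "wrist_force": force on the tool from outside, world axes, zero at the start; "wrist_torque": the same for the moment, N m; "width": finger opening in m.
Only numpy, scipy, OpenCV 4.12 (cv2) and the standard library are available. Lean on these libraries where they do the work, as an engineer would, in place of code of your own. Each camera call takes 0.05 s, during which the arm holds its last target. There are 200 camera calls.

## Working session

There is one attempt and no reset: what is moved stays moved. The work goes in short steps, Python scripts to look and compute and a tool call to move; the robot and the scene stay as the last step left them, time stands still between calls to the robot, and variables do not carry over. Pictures are saved under pics/ and viewed, about 12 in all and at most 16, crops included, and the job is handed in when it is done.

Besides the shell and the picture viewer there is one more tool, called by a JSON object that holds its "op" and its "data", one argument or row to a line. carry_out: Moves the arm, as the interface text tells. Its arguments: {"type":"object","properties":{"targets":{"type":"array","items":{"type":"array","items":{"type":"number"}}}},"required":["targets"]}

```bash
mkdir -p pics; ls; python3 - <<'E'
from bench import robot
import cv2,numpy as np
for n in("top","side"):
    s=robot.snapshot(n); cv2.imwrite(f"pics/{n}0.png",s["image"][:,:,::-1]); np.savez(f"pics/{n}0.npz",**s)
    print(n,s["camera_matrix"].round(1).tolist(),s["pose"].round(3).tolist(),s.keys())
print(robot.get_obs())
E
```

```text
pics
top [[368.9, 0.0, 255.3], [0.0, 368.9, 192.6], [0.0, 0.0, 1.0]] [[0.02, 0.989, -0.148, 0.35], [-1.0, 0.018, -0.01, -0.005], [-0.007, 0.148, 0.989, 1.245], [0.0, 0.0, 0.0, 1.0]] dict_keys(['image', 'camera_matrix', 'pose'])
side [[346.6, 0.0, 251.1], [0.0, 346.6, 188.5], [0.0, 0.0, 1.0]] [[0.952, 0.226, -0.209, 0.289], [-0.308, 0.689, -0.656, -0.702], [-0.005, 0.688, 0.725, 0.83], [0.0, 0.0, 0.0, 1.0]] dict_keys(['image', 'camera_matrix', 'pose'])
{'time': 0.1, 'joint_positions': array([ 1.21689523e+00,  8.78906187e-02,  1.37204849e+00, -1.67093638e-05,
        1.68362116e+00, -1.03118635e-01]), 'qvel': array([ 5.37148749e-05, -2.38818731e-03, -2.53546017e-03,  9.68445259e-04,
        1.17157772e-03,  8.64398503e-04]), 'joint_torque': array([ 1.80589457e-03, -3.41252697e+01, -3.03300548e+01,  7.20340339e-02,
        3.04212095e-02, -9.69359121e-05]), 'tool_pos': array([0.13631483, 0.53226213, 0.16544382]), 'ee_rot': array([-1.66547509,  1.56882864, -1.91625941]), 'wrist_force': array([ 0.21696   , -0.13609644, -0.50669908]), 'wrist_torque': array([0.00922867, 0.00983924, 0.02965023]), 'width': 0.09411497241196998}
```

View pics/top0.png

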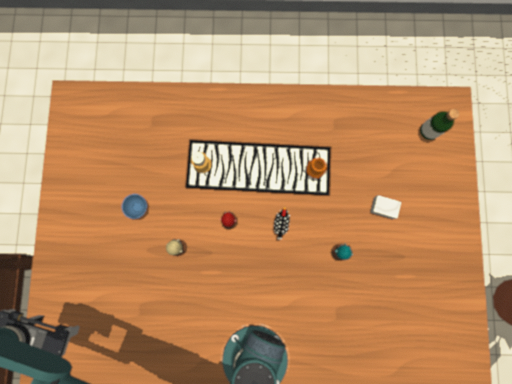

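View pics/side0.png

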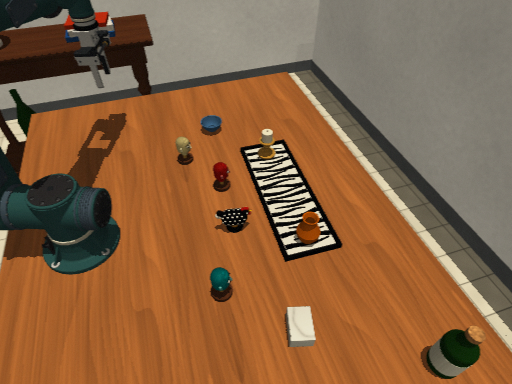

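The top view shows the tray from (187,140) to (330,193), the candle at (201,162), the vase at (317,167), the red head at (229,219), the hen at (282,223), the teal head at (343,252) and the block at (386,207). The side view agrees. I'll enlarge the parts that matter.

```bash
cat > h.py <<'E'
import numpy as np,cv2
def ray(s,uv):
    uv=np.atleast_2d(np.asarray(uv,float));K=s["camera_matrix"];P=s["pose"]
    d=np.c_[(uv[:,0]-K[0,2])/K[0,0],-(uv[:,1]-K[1,2])/K[1,1],-np.ones(len(uv))]
    return P[:3,3],d@P[:3,:3].T
def plane(s,uv,z):
    o,d=ray(s,uv); return o+d*((z-o[2])/d[:,2])[:,None]
def tri(s1,u1,s2,u2):
    A=np.zeros((3,3));b=np.zeros(3);L=[]
    for s,u in((s1,u1),(s2,u2)):
        o,d=ray(s,u);d=d[0]/np.linalg.norm(d[0]);M=np.eye(3)-np.outer(d,d);A+=M;b+=M@o;L.append((M,o))
    p=np.linalg.solve(A,b);return p,max(np.linalg.norm(M@(p-o)) for M,o in L)
def proj(s,p):
    P=s["pose"];c=(np.atleast_2d(p)-P[:3,3])@P[:3,:3];K=s["camera_matrix"]
    return np.c_[K[0,2]+K[0,0]*c[:,0]/-c[:,2],K[1,2]+K[1,1]*c[:,1]/c[:,2]]
def blobs(img,lo,hi,box,n=1):
    x0,y0,x1,y1=box;h=cv2.cvtColor(img,cv2.COLOR_RGB2HSV)
    m=np.zeros(h.shape[:2],np.uint8);m[y0:y1,x0:x1]=cv2.inRange(h,lo,hi)[y0:y1,x0:x1]
    c,_=cv2.findContours(m,cv2.RETR_EXTERNAL,cv2.CHAIN_APPROX_NONE)
    return m,sorted(c,key=cv2.contourArea)[::-1][:n]
def load(n): return dict(np.load(f"pics/{n}.npz"))
def snap(robot,n,k):
    s=robot.snapshot(n);np.savez(f"pics/{n}{k}.npz",**s);return s
def crop(s,c,r,f): 
    c=np.int32(c);return cv2.resize(s["image"][max(0,c[1]-r):c[1]+r,max(0,c[0]-r):c[0]+r,::-1],(2*r*f,2*r*f),interpolation=cv2.INTER_CUBIC)
E
python3 - <<'E'
from h import *
t,s=load("top0"),load("side0")
a=np.hstack([crop(t,c,25,5) for c in((386,207),(282,223),(317,167))])
b=np.hstack([crop(s,c,25,5) for c in((300,326),(234,219),(309,228))])
cv2.imwrite("pics/c1.png",np.vstack([a,b]))
def cen(c):x,y,w,h=cv2.boundingRect(c);return np.array([x+w/2-.5,y+h/2-.5]),(w,h)
R=((0,120,60),(6,255,255));T=((80,100,40),(95,255,255))
for nm,r,bt,bs in(("red",R,(215,205,242,235),(205,155,235,185)),("teal",T,(325,238,360,268),(205,262,238,293))):
    mt,ct=blobs(t["image"],*r,bt);ms,cs=blobs(s["image"],*r,bs)
    m=lambda M:np.array(np.nonzero(M)[::-1]).mean(1)
    print(nm,cen(ct[0]),cen(cs[0]),m(mt),m(ms)); print(tri(t,m(mt),s,m(ms)),tri(t,cen(ct[0])[0],s,cen(cs[0])[0]))
# tray outer corners: non-wood mask
h=cv2.cvtColor(t["image"],cv2.COLOR_RGB2HSV);m=np.zeros(h.shape[:2],np.uint8)
m[130:203,175:342]=((h[...,1]<80)|(h[...,2]<70))[130:203,175:342]*255
m=cv2.morphologyEx(m,cv2.MORPH_CLOSE,np.ones((9,9)))
c=max(cv2.findContours(m,0,2)[0],key=cv2.contourArea)
r=cv2.minAreaRect(c);p=cv2.boxPoints(r);w=plane(t,p,.016);print("tray",p.round(1).tolist(),w.round(4).tolist(),w.mean(0),[np.linalg.norm(w[i]-w[i-1]).round(4) for i in range(4)])
E
```

```text
red (array([228., 219.]), (15, 15)) (array([220. , 171.5]), (15, 20)) [228.01829268 219.3902439 ] [220.21126761 170.92957746]
(array([0.43857375, 0.09259397, 0.06662269]), np.float64(0.00011262438330662602)) (array([0.43892612, 0.09304923, 0.06386509]), np.float64(0.0009968247299844816))
teal (array([343.5, 252. ]), (14, 13)) (array([220.5, 279. ]), (20, 23)) [343.41558442 252.11038961] [219.66666667 278.4660767 ]
(array([ 0.34260071, -0.27451787,  0.06480819]), np.float64(0.0002688819498921592)) (array([ 0.3436317 , -0.27533495,  0.06274184]), np.float64(0.0009674155170660987))
tray [[185.8000030517578, 187.5], [188.3000030517578, 139.6999969482422], [330.5, 147.10000610351562], [328.0, 194.89999389648438]] [[0.5473, 0.243, 0.016], [0.7144, 0.2424, 0.016], [0.6967, -0.2471, 0.016], [0.5309, -0.237, 0.016]] [6.22316466e-01 3.20252130e-04 1.60000000e-02] [np.float64(0.4803), np.float64(0.1671), np.float64(0.4898), np.float64(0.1661)]
```

View pics/c1.png

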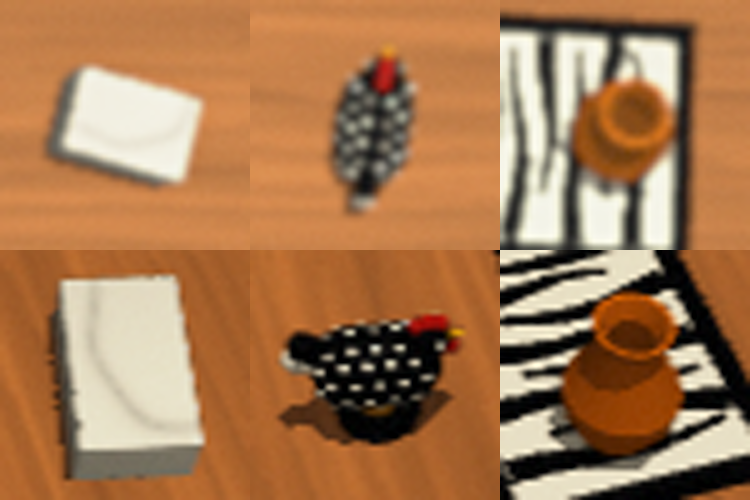

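The crops show the block's top face clearly in both views. The hen's beak is at top (284.4,207.6) and side (250.6,210.4). Its tail is at top (278.4,239.6) and side (217,216), and its foot is near side (234.6,228).

```bash
python3 - <<'E'
from h import *
t,s=load("top0"),load("side0")
def rect(S,mask,box,z,nm,k=5):
    m=np.zeros(mask.shape,np.uint8);x0,y0,x1,y1=box;m[y0:y1,x0:x1]=mask[y0:y1,x0:x1]*255
    m=cv2.morphologyEx(m,cv2.MORPH_CLOSE,np.ones((k,k)))
    c=max(cv2.findContours(m,0,1)[0],key=cv2.contourArea)
    w=plane(S,cv2.convexHull(c)[:,0],z)[:,:2]
    (cx,cy),(a,b),_=r=cv2.minAreaRect((w*1000).astype(np.float32));p=cv2.boxPoints(r);e=max((p[1]-p[0],p[2]-p[1]),key=np.linalg.norm);e=e*np.sign(e[1])
    print(nm,round(cx,1),round(cy,1),"size",round(a,1),round(b,1),"long axis angle from +y (deg ccw)",np.degrees(np.arctan2(-e[0],e[1])).round(2))
for nm,S,tb,bb in(("top",t,(175,130,342,203),(368,190,410,225)),("side",s,(235,136,345,260),(280,300,322,352))):
    h=cv2.cvtColor(S["image"],cv2.COLOR_RGB2HSV).astype(int)
    rect(S,(h[...,1]<80)|(h[...,2]<70),tb,.016,nm+" tray",9)
    rect(S,(h[...,1]<80)&(h[...,2]>175),bb,.04,nm+" block",3)
b,e=tri(t,(284.4,207.6),s,(250.6,210.4));a,e2=tri(t,(278.4,239.6),s,(217,216));print("hen",b,e,a,e2,(a+b)/2,np.degrees(np.arctan2(*(b-a)[1::-1])),"mid@.05",plane(t,(281.4,223.6),.05),"foot",plane(s,(234.6,228),.008))
# vase, candle via foot/body
m,c=blobs(t["image"],(5,190,60),(20,255,255),(300,148,330,182));
print("vase proj of body z~.045:",[cv2.boundingRect(x) for x in c])
h=cv2.cvtColor(s["image"],cv2.COLOR_RGB2HSV)
m,c=blobs(s["image"],(5,190,60),(20,255,255),(290,205,325,246));print(cv2.boundingRect(c[0]))
E
```

```text
top tray 622.3 -0.6 size 482.4 166.5 long axis angle from +y (deg ccw) -2.07
top block 493.4 -425.1 size 80.7 57.6 long axis angle from +y (deg ccw) -15.9
side tray 621.7 13.1 size 536.4 173.6 long axis angle from +y (deg ccw) -2.09
side block 493.5 -427.0 size 78.5 54.7 long axis angle from +y (deg ccw) -15.43
hen [ 0.48144264 -0.08790586  0.059556  ] 0.0009334722734902792 [ 0.38192864 -0.07040717  0.05076269] 0.004121522321424981 [ 0.43168564 -0.07915652  0.05515935] -9.973018269899276 mid@.05 [[ 0.42937902 -0.07913141  0.05      ]] foot [[ 0.4297203  -0.09648234  0.008     ]]
vase proj of body z~.045: [(307, 159, 20, 19)]
(296, 211, 25, 33)
```

```bash
python3 - <<'E'
from h import *
t,s=load("top0"),load("side0")
for p in([.430,-.079,0],[.430,-.079,.012],[.430,-.079,.042],[.430,-.079,.076],[.43,-.105,0]):print(p,proj(t,p),proj(s,p))
f=10
def mk(S,c,r,pts):
    im=crop(S,c,r,f);o=np.int32(c)-r
    for q in proj(S,pts):cv2.circle(im,tuple(np.int32((q-o+.5)*f)),3,(255,0,255),-1)
    return im
th=np.linspace(0,6.28,24)
ring=np.c_[.43+.026*np.cos(th),-.079+.026*np.sin(th),0*th]
tx,ty=.622316,0
cv2.imwrite("pics/c2.png",np.hstack([mk(S,c,18,np.vstack([ring,[[.43,-.079,.042]]])) for S,c in((t,(282,223)),(s,(234,222)))]))
E
```

```text
[0.43, -0.079, 0] [[280.42959963 224.38314731]] [[233.18350518 225.14182304]]
[0.43, -0.079, 0.012] [[280.6463303  224.15602138]] [[233.01432271 222.67582072]]
[0.43, -0.079, 0.042] [[281.20689598 223.56856878]] [[232.57860703 216.32483268]]
[0.43, -0.079, 0.076] [[281.87664933 222.86669144]] [[232.0615275  208.78788573]]
[0.43, -0.105, 0] [[288.15394202 224.53089763]] [[235.59424785 231.82138539]]
```

View pics/c2.png

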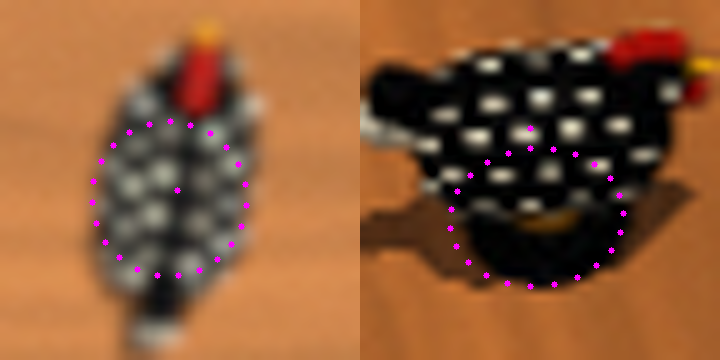

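```bash
cat > plan.py <<'E'
import sys,numpy as np
from scipy.spatial.transform import Rotation as Ro
from bench import robot
def plan(x,y,z,yaw=None):
    "shift in cm in tool axes AFTER the turn, turn deg (mod 180)"
    o=robot.get_obs();R=Ro.from_euler("xyz",o["ee_rot"]).as_matrix();cur=np.degrees(np.arctan2(R[1,1],R[0,1]))
    turn=0 if yaw is None else -((yaw-cur+90)%180-90)   # tool x is down: + turn lowers yaw
    R2=R@Ro.from_euler("x",turn,degrees=True).as_matrix()
    d=(np.array([x,y,z])-o["tool_pos"])*100
    print("t",round(o["time"],2),"pos",o["tool_pos"].round(4),"jaw yaw",cur.round(2),"tilt",R[:,0].round(4),"w",round(o["width"],4),"q6",o["joint_positions"][5].round(2),"F",o["wrist_force"].round(1))
    print("turn",round(turn,1),"other way",round(turn-180*np.sign(turn),1),"-> shift cm",(R2.T@d).round(2), "no-turn",(R.T@d).round(2))
if __name__=="__main__":plan(*map(float,sys.argv[1:]))
E
python3 plan.py .493 -.426 .165 -15.7; python3 - <<'E'
from h import *
t,s=load("top0"),load("side0")
print("vase",tri(t,(316.5,168),s,(308.2,230.5)),"pred",proj(t,(.615,-.196,.05)),proj(s,(.615,-.196,.05)))
print("candle",proj(t,(.629,.194,.112)),proj(s,(.629,.194,.112)))
for S,b in((t,(190,148,212,160)),(s,(258,124,276,146))):
    m,c=blobs(S["image"],(10,20,150),(35,140,255),b);print([cv2.boundingRect(x) for x in c])
E
```

```text
t 0.1 pos [0.1363 0.5323 0.1654] jaw yaw 75.63 tilt [-7.0e-04 -1.9e-03 -1.0e+00] w 0.0941 q6 -0.1 F [ 0.2 -0.1 -0.5]
turn -88.7 other way 91.3 -> shift cm [  0.2  -60.27 -82.6 ] no-turn [  0.2  -83.98  58.33]
vase (array([ 0.61720729, -0.19468839,  0.04277195]), np.float64(0.0004829725070151197)) pred [[317.28252437 168.05026296]] [[307.79654199 229.53938987]]
candle [[196.60400366 157.32054872]] [[266.10206391 129.67008592]]
[(191, 148, 21, 12)]
[(261, 129, 12, 7)]
```

The jaw yaw equals q1 − q6, so I take the +91° turn and then the long transfer.

{"op": "carry_out", "data": {
  "targets": [
    [0,0,0,0,8.3],
    [0,0,0,0,8.3],
    [0,0,0,0,8.3],
    [0,0,0,0,8.3],
    [0,0,0,0,8.3],
    [0,0,0,0,8.3],
    [0,0,0,0,8.3],
    [0,0,0,0,8.3],
    [0,0,0,0,8.3],
    [0,0,0,0,8.3],
    [0,0,0,0,8.3],
    [0,0,1,1.4,0],
    [0,0,2,2.75,0],
    [0,0,2,2.75,0],
    [0,0,2,2.75,0],
    [0,0,2,2.75,0],
    [0,0,2,2.75,0],
    [0,0,2,2.75,0],
    [0,0,2,2.75,0],
    [0,0,2,2.75,0]
  ]
}}

```text
time: 2.1
tool_pos: [0.2369, 0.2602, 0.1661]
ee_rot: [-0.366, 1.57, -2.21]
wrist_force: [0.3, -0.2, -0.5]
width: 0.0937
```

{"op": "carry_out", "data": {
  "targets": [
    [0,0,2,2.75,0],
    [0,0,2,2.75,0],
    [0,0,2,2.75,0],
    [0,0,2,2.75,0],
    [0,0,2,2.75,0],
    [0,0,2,2.75,0],
    [0,0,2,2.75,0],
    [0,0,2,2.75,0],
    [0,0,2,2.75,0],
    [0,0,2,2.75,0],
    [0,0,2,2.75,0],
    [0,0,2,2.75,0],
    [0,0,2,2.75,0],
    [0,0,2,2.75,0],
    [0,0,2,2.75,0],
    [0,0,2,2.75,0],
    [0,0,2,2.75,0],
    [0,0,2,2.75,0],
    [0,0,2,2.75,0],
    [0,0,2,2.75,0]
  ]
}}

```text
time: 4.1
tool_pos: [0.4736, -0.3771, 0.1656]
ee_rot: [-2.166, 1.569, 2.273]
wrist_force: [0.5, 0.8, 0.7]
width: 0.094
```

```bash
python3 plan.py .493 -.426 .06 -15.7
```

```text
t 4.1 pos [ 0.4736 -0.3771  0.1656] jaw yaw -15.68 tilt [-9.0e-04  1.1e-03 -1.0e+00] w 0.094 q6 -0.49 F [0.5 0.8 0.7]
turn 0.0 other way -180.0 -> shift cm [10.55  3.2   4.19] no-turn [10.55  3.2   4.19]
```

{"op": "carry_out", "data": {
  "targets": [
    [0,0,1.2,1.6,0],
    [0,0,0.8,1.1,0],
    [0,2,0,0,0],
    [0,3,0,0,0],
    [0,3,0,0,0],
    [0,2,0,0,0],
    [0,0,0,0,0],
    [0,0,0,0,0]
  ]
}}

```text
time: 4.9
tool_pos: [0.4853, -0.4072, 0.0661]
ee_rot: [-2.151, 1.57, 2.288]
wrist_force: [1.0, 0.8, 0.1]
width: 0.0942
```

```bash
python3 plan.py .493 -.426 .01 -15.7; python3 - <<'E'
from h import *
from bench import robot
s=snap(robot,"side",1);t=snap(robot,"top",1)
cv2.imwrite("pics/s1.png",np.hstack([crop(t,(386,205),40,5),crop(s,(300,320),40,5)]))
E
```

```text
t 4.9 pos [ 0.4853 -0.4072  0.0661] jaw yaw -15.67 tilt [-8.e-04  1.e-03 -1.e+00] w 0.0942 q6 -0.51 F [1.  0.8 0.1]
turn 0.0 other way -180.0 -> shift cm [5.61 1.25 1.61] no-turn [5.61 1.25 1.61]
```

View pics/s1.png

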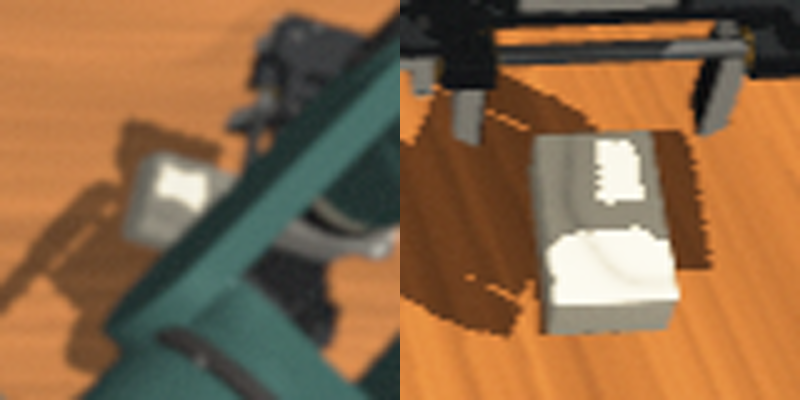

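The side view shows the fingers straddling the block at about (470,120) and (715,110) in the crop, still about 2 cm short along it. I'll centre the gripper, lower it and close.

{"op": "carry_out", "data": {
  "targets": [
    [0,0,1.25,1.6,0],
    [0,0,0,0,0],
    [0,2,0,0,0],
    [0,2,0,0,0],
    [0,1,0,0,0],
    [0,0.6,0,0,0],
    [0,0,0,0,0],
    [1,0,0,0,0],
    [1,0,0,0,0],
    [1,0,0,0,0],
    [1,0,0,0,0],
    [1,0,0,0,0],
    [1,0,0,0,0],
    [1,0,0,0,0]
  ]
}}

```text
time: 6.4
tool_pos: [0.4932, -0.4262, 0.0104]
ee_rot: [-2.931, 1.571, 1.508]
wrist_force: [-0.2, -0.6, -0.2]
width: 0.0413
```

```bash
python3 plan.py .622 0 .17 -2.07
```

```text
t 6.4 pos [ 0.4932 -0.4262  0.0104] jaw yaw -15.67 tilt [ 0.e+00  1.e-04 -1.e+00] w 0.0413 q6 -0.53 F [-0.2 -0.6 -0.2]
turn -13.6 other way 166.4 -> shift cm [-15.95  11.33 -43.06] no-turn [-15.95   0.88 -44.51]
```

A width of 41 mm is less than the block's 56 mm, so something is off. I'll look.

```bash
python3 - <<'E'
from h import *
from bench import robot
s=snap(robot,"side",2)
cv2.imwrite("pics/s2.png",crop(s,(300,320),50,8)[:600])
E
```

```text
(no output)
```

View pics/s2.png

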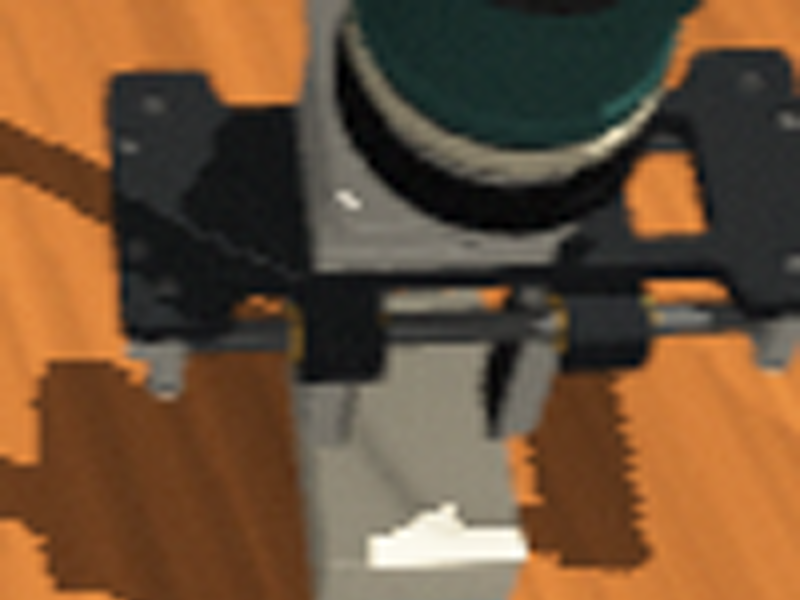

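```bash
python3 - <<'E'
from h import *
s=load("side2"); o=np.array([250,270])
for z in(.01,.03,.05,.08):print(z,((proj(s,(.4932,-.4262,z))-o+.5)*8).round())
a=np.radians(-15.67);y=np.array([np.cos(a),np.sin(a)]);
for sg in(1,-1):print([((proj(s,(*(np.array([.4932,-.4262])+sg*.0206*y),z))-o+.5)*8).round()[0].tolist() for z in (.01,.05)])
c=np.array([.493,-.426]);l=np.array([-y[1],y[0]])
for i,j in((1,1),(1,-1),(-1,-1),(-1,1)):print("corner",((proj(s,(*(c+i*.028*y+j*.04*l),.04))-o+.5)*8).round())
from bench import robot;import plan;plan.plan(.493,-.426,.01,-15.7)
E
```

```text
0.01 [[396. 463.]]
0.03 [[403. 436.]]
0.05 [[409. 408.]]
0.08 [[420. 363.]]
[[465.0, 461.0], [481.0, 405.0]]
[[326.0, 466.0], [337.0, 410.0]]
corner [[480. 285.]]
corner [[525. 560.]]
corner [[324. 568.]]
corner [[293. 292.]]
t 6.45 pos [ 0.4932 -0.4261  0.0104] jaw yaw -15.67 tilt [-1.e-04  2.e-04 -1.e+00] w 0.0373 q6 -0.53 F [-0.4 -1.  -0.3]
turn 0.0 other way -180.0 -> shift cm [ 0.04 -0.02 -0.01] no-turn [ 0.04 -0.02 -0.01]
```

```bash
python3 - <<'E'
from h import *
s=load("side1");t=load("top1")
print("tcp proj s1",proj(s,(.4853,-.4072,.066)),proj(t,(.4853,-.4072,.066)))
for z in(.066,.08,.1,.12):
    w=plane(s,[(274,308),(323,306)],z);print(z,w.round(3).tolist(),w.mean(0).round(3),np.linalg.norm(w[0]-w[1]))
s=load("side2")
for z in(.01,.04,.06,.08):
    w=plane(s,np.array([(333,440),(503,435)])/8+[250,270]-.5,z);print(z,w.mean(0).round(3),np.linalg.norm(w[0]-w[1]))
cv2.imwrite("pics/s1b.png",np.hstack([crop(load("top1"),(395,190),25,8),crop(load("top0"),(60,330),40,10)[:400,:400]]))
E
```

```text
tcp proj s1 [[294.83049324 310.76495367]] [[384.29237357 207.76003595]]
0.066 [[0.443, -0.386, 0.066], [0.551, -0.417, 0.066]] [ 0.497 -0.402  0.066] 0.11284380124523156
0.08 [[0.44, -0.392, 0.08], [0.546, -0.422, 0.08]] [ 0.493 -0.407  0.08 ] 0.11077613376740225
0.1 [[0.436, -0.4, 0.1], [0.54, -0.429, 0.1]] [ 0.488 -0.415  0.1  ] 0.1078223230847888
0.12 [[0.432, -0.409, 0.12], [0.533, -0.437, 0.12]] [ 0.482 -0.423  0.12 ] 0.10486851240217561
0.01 [ 0.502 -0.421  0.01 ] 0.05064603721839303
0.04 [ 0.495 -0.431  0.04 ] 0.04879325937517789
0.06 [ 0.489 -0.438  0.06 ] 0.047558074146367736
0.08 [ 0.484 -0.445  0.08 ] 0.046322888917557564
```

View pics/s1b.png

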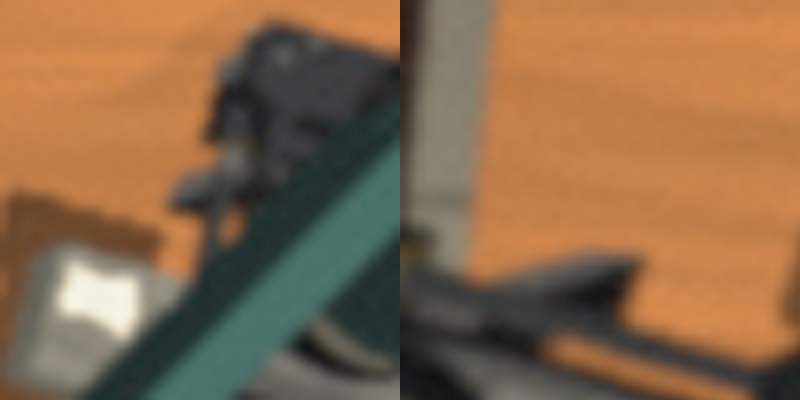

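```bash
python3 - <<'E'
from h import *
s=load("side0");t=load("top0")
p=np.array([.1363,.5323,.1654]);a=np.radians(75.63);y=np.array([np.cos(a),np.sin(a),0])
pts=np.vstack([p,p+.047*y,p-.047*y]);print(proj(s,pts),proj(t,pts))
im=crop(s,(98,75),30,10)
for k,dz in((0,0),(1,.035)):
  for q in proj(s,pts+[0,0,dz]):cv2.circle(im,tuple(np.int32((q-[68,45]+.5)*10)),4,(255,0,255) if k==0 else (0,255,0),-1)
cv2.imwrite("pics/s0c.png",im)
E
```

```text
[[107.51674704  89.82667026]
 [110.32480794  83.17097251]
 [104.56094556  96.83254439]] [[ 66.34552731 320.73389602]
 [ 50.73105104 316.09502122]
 [ 82.02555142 325.39224431]]
```

View pics/s0c.png

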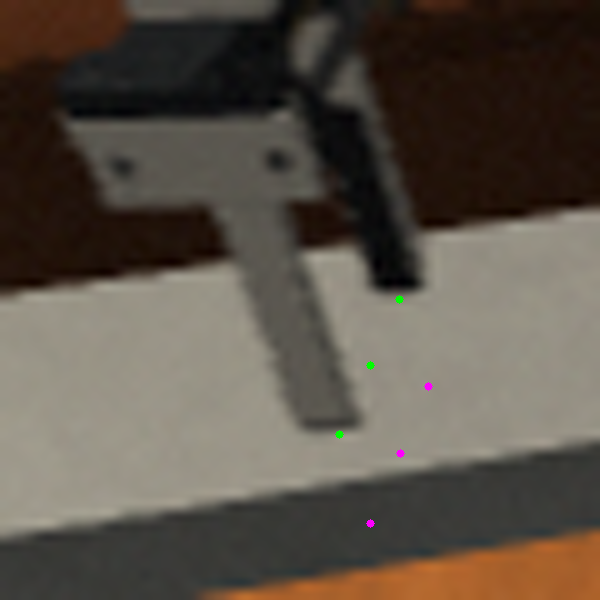

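The projected reported TCP lies about 37 mm beyond the visible finger ends: the green marks, drawn 35 mm higher, sit at the tips at (399,299) and (339,434). So the real finger ends are about 37 mm above the reported TCP, and the jaws closed just above the block. I'll use that offset, reopen and go lower, watching the force.

{"op": "carry_out", "data": {
  "targets": [
    [0,0,0,0,0],
    [0,0,0,0,0],
    [0,0,0,0,0],
    [0,0,0,0,0],
    [0,0,0,0,0],
    [0,0,0,0,0],
    [0,0,0,0,0],
    [0,0,0,0,0],
    [0,1,0,0,0],
    [0,1,0,0,0],
    [0,0,0,0,0]
  ]
}}

```text
time: 7.55
tool_pos: [0.4918, -0.4247, -0.0126]
ee_rot: [-2.111, 1.566, 2.328]
wrist_force: [-0.4, -0.2, 0.3]
width: 0.0944
```

{"op": "carry_out", "data": {
  "targets": [
    [0,0.5,0,0,0],
    [0,0.5,0,0,0],
    [0,0,0,0,0]
  ]
}}

```text
time: 7.85
tool_pos: [0.4928, -0.4257, -0.0206]
ee_rot: [-2.142, 1.569, 2.297]
wrist_force: [-0.5, -0.3, -0.2]
width: 0.0943
```

```bash
python3 - <<'E'
from h import *
from bench import robot
s=snap(robot,"side",3)
im=crop(s,(300,315),40,10)
p=robot.get_obs()["tool_pos"];a=np.radians(-15.67);y=np.array([np.cos(a),np.sin(a),0])
for q in proj(s,np.array([p+[0,0,.037]+k*.047*y for k in(-1,0,1)])):cv2.circle(im,tuple(np.int32((q-[260,275]+.5)*10)),4,(255,0,255),-1)
cv2.imwrite("pics/s3.png",im[:600]);print(p,robot.get_obs()["wrist_force"],robot.get_obs()["width"])
E
```

```text
[ 0.49303073 -0.42592015 -0.02010262] [ 0.27776814 -0.09989744 -0.39961912] 0.09367110777207524
```

View pics/s3.png

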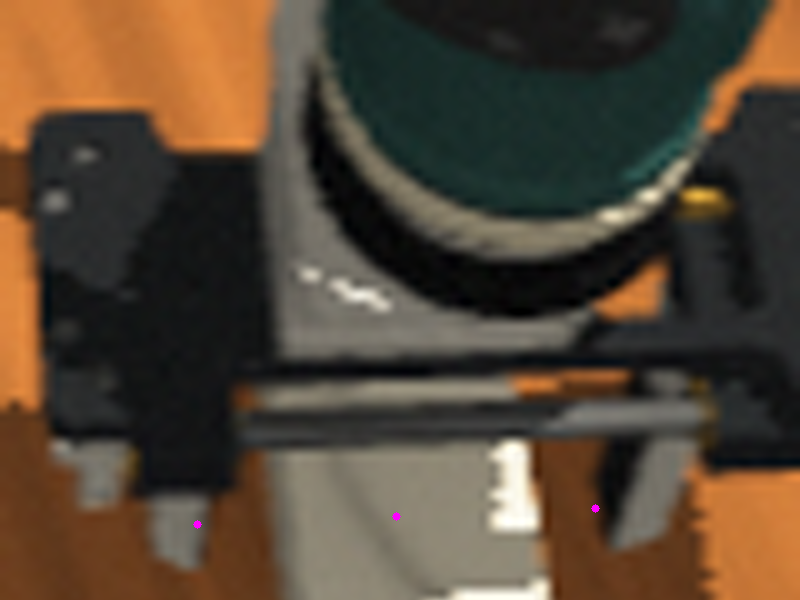

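The fingers now straddle the block at (180,565) and (640,545), with no contact. Closing.

{"op": "carry_out", "data": {
  "targets": [
    [1,0.3,0,0,0],
    [1,0,0,0,0],
    [1,0,0,0,0],
    [1,0,0,0,0],
    [1,0,0,0,0],
    [1,0,0,0,0],
    [1,0,0,0,0],
    [1,0,0,0,0]
  ]
}}

```text
time: 8.7
tool_pos: [0.4932, -0.4262, -0.0223]
ee_rot: [0.875, 1.571, -0.97]
wrist_force: [-1.1, 0.4, 1.0]
width: 0.0557
```

```bash
python3 plan.py .622 -.001 .12 -2.07
```

```text
t 8.7 pos [ 0.4932 -0.4262 -0.0223] jaw yaw -15.67 tilt [ 1.e-04 -1.e-04 -1.e+00] w 0.0557 q6 -0.53 F [-1.1  0.4  1. ]
turn -13.6 other way 166.4 -> shift cm [-14.24  11.33 -42.96] no-turn [-14.24   0.91 -44.42]
```

{"op": "carry_out", "data": {
  "targets": [
    [1,-1,0,0,0],
    [1,-2,0,0,0],
    [1,-3,0,0,0],
    [1,-3,0,0,0],
    [1,-3,0,0,0],
    [1,-2,0,0,0],
    [1,0,0,0,-6.8],
    [1,0,0,0,-6.8],
    [1,0,0.3,-1.1,0],
    [1,0,0.6,-2.2,0],
    [1,0,0.6,-2.2,0],
    [1,0,0.6,-2.2,0],
    [1,0,0.6,-2.2,0],
    [1,0,0.6,-2.2,0],
    [1,0,0.6,-2.2,0],
    [1,0,0.6,-2.2,0],
    [1,0,0.6,-2.2,0],
    [1,0,0.6,-2.2,0],
    [1,0,0.6,-2.2,0],
    [1,0,0.6,-2.2,0]
  ]
}}

```text
time: 10.7
tool_pos: [0.571, -0.1736, 0.1168]
ee_rot: [-2.29, 1.569, 2.384]
wrist_force: [0.4, 0.4, -3.8]
width: 0.0558
```

{"op": "carry_out", "data": {
  "targets": [
    [1,0,0.6,-2.2,0],
    [1,0,0.6,-2.2,0],
    [1,0,0.6,-2.2,0],
    [1,0,0.6,-2.2,0],
    [1,0,0.6,-2.2,0],
    [1,0,0.6,-2.2,0],
    [1,0,0.6,-2.2,0],
    [1,0,0.3,-1.2,0],
    [1,0,0,0,0],
    [1,0,0,0,0]
  ]
}}

```text
time: 11.7
tool_pos: [0.6219, -0.0119, 0.1172]
ee_rot: [-0.83, 1.57, -2.437]
wrist_force: [-0.1, -0.9, -3.9]
width: 0.0559
```

```bash
python3 plan.py .622 -.001 0.03 -2.07
```

```text
t 11.7 pos [ 0.6219 -0.0119  0.1172] jaw yaw -2.1 tilt [-9.e-04 -8.e-04 -1.e+00] w 0.0559 q6 -0.07 F [-0.1 -0.9 -3.9]
turn -0.0 other way 180.0 -> shift cm [ 8.72 -0.02 -1.09] no-turn [ 8.72 -0.02 -1.09]
```

{"op": "carry_out", "data": {
  "targets": [
    [1,0,0,-1.1,0],
    [1,2,0,0,0],
    [1,3,0,0,0],
    [1,3,0,0,0],
    [1,2,0,0,0],
    [1,1,0,0,0],
    [1,1,0,0,0],
    [1,0.5,0,0,0],
    [1,0,0,0,0],
    [1,0,0,0,0]
  ]
}}

```text
time: 12.7
tool_pos: [0.6236, -0.0007, -0.0063]
ee_rot: [1.565, 1.569, -0.042]
wrist_force: [1.1, -0.5, -3.2]
width: 0.0559
```

```bash
python3 plan.py .622 -.001 -0.0143 -2.07
```

```text
t 12.7 pos [ 0.6236 -0.0007 -0.0063] jaw yaw -2.08 tilt [ 2.1e-03 -1.0e-04 -1.0e+00] w 0.0559 q6 -0.06 F [ 1.1 -0.5 -3.2]
turn -0.0 other way 180.0 -> shift cm [ 0.8  -0.16  0.04] no-turn [ 0.8  -0.16  0.04]
```

{"op": "carry_out", "data": {
  "targets": [
    [1,0.4,0,0,0],
    [1,0.3,0,0,0],
    [1,0.1,0,0,0],
    [1,0,0,0,0],
    [1,0,0,0,0]
  ]
}}

```text
time: 13.2
tool_pos: [0.6234, -0.0006, -0.0144]
ee_rot: [1.558, 1.569, -0.049]
wrist_force: [-0.0, 0.1, 2.0]
width: 0.0559
```

```bash
python3 plan.py .622 -.001 -0.0143 -2.07
```

```text
t 13.2 pos [ 6.234e-01 -6.000e-04 -1.440e-02] jaw yaw -2.07 tilt [ 1.6e-03 -1.0e-04 -1.0e+00] w 0.0559 q6 -0.06 F [-0.   0.1  2. ]
turn 0.0 other way -180.0 -> shift cm [-0.01 -0.14  0.04] no-turn [-0.01 -0.14  0.04]
```

Contact made (force went from −3.9 to +2 N). Releasing, lifting, then turning for the hen.

{"op": "carry_out", "data": {
  "targets": [
    [0,0,0,0,0],
    [0,0,0,0,0],
    [0,0,0,0,0],
    [0,0,0,0,0],
    [0,0,0,0,0],
    [0,-1,0,0,0],
    [0,-2.5,0,0,0],
    [0,-3,0,0,0],
    [0,-3,0,0,0],
    [0,-3,0,0,0],
    [0,0,0,0,-8.2],
    [0,0,0,0,-8.2],
    [0,0,0,0,-8.2],
    [0,0,0,0,-8.2],
    [0,0,0,0,-8.2],
    [0,0,0,0,-8.2],
    [0,0,0,0,-8.2],
    [0,0,0,0,-8.2],
    [0,0,0,0,-8.2],
    [0,0,0,0,-8.2]
  ]
}}

```text
time: 15.2
tool_pos: [0.6229, -0.0006, 0.1104]
ee_rot: [0.173, 1.57, 0.004]
wrist_force: [0.9, 0.4, 0.2]
width: 0.094
```

```bash
python3 plan.py .432 -.081 0.05 80
```

```text
t 15.2 pos [ 6.229e-01 -6.000e-04  1.104e-01] jaw yaw 80.27 tilt [ 0.001  0.    -1.   ] w 0.094 q6 -1.49 F [0.9 0.4 0.2]
turn 0.3 other way -179.7 -> shift cm [  6.02 -11.23 -17.41] no-turn [  6.02 -11.15 -17.46]
```

{"op": "carry_out", "data": {
  "targets": [
    [0,0,-0.8,-1.2,0],
    [0,0,-1.6,-2.5,0],
    [0,0,-1.6,-2.5,0],
    [0,0,-1.6,-2.5,0],
    [0,0,-1.6,-2.5,0],
    [0,0,-1.6,-2.5,0],
    [0,0,-1.6,-2.5,0],
    [0,0,-0.8,-1.3,0],
    [0,2,0,0,0],
    [0,2,0,0,0],
    [0,0,0,0,0],
    [0,0,0,0,0]
  ]
}}

```text
time: 16.4
tool_pos: [0.4309, -0.0803, 0.0702]
ee_rot: [0.156, 1.57, -0.019]
wrist_force: [0.0, 0.1, 0.5]
width: 0.0939
```

```bash
python3 plan.py .432 -.081 -.014 80;python3 - <<'E'
from h import *
from bench import robot
s=snap(robot,"side",4);t=snap(robot,"top",4)
o=robot.get_obs();p=o["tool_pos"];a=np.radians(80.2);y=np.array([np.cos(a),np.sin(a),0])
im=crop(s,(240,205),40,7)
for q in proj(s,np.array([p+[0,0,.037]+k*.047*y for k in(-1,0,1)]+[[.432,-.081,.042]])):cv2.circle(im,tuple(np.int32((q-[200,165]+.5)*7)),3,(255,0,255),-1)
im=im[:,:560]
im2=cv2.resize(crop(t,(260,167),30,7)[:420],(420,420))
cv2.imwrite("pics/s4.png",cv2.resize(np.hstack([im[:420],im2]),None,fx=.8,fy=.8))
# block top on tray
for nm,S,b in(("top",t,(235,140,285,195)),("side",s,(262,160,310,215))):
    h=cv2.cvtColor(S["image"],cv2.COLOR_RGB2HSV)
    print(nm,"block pred",proj(S,(.622,-.001,.048)))
E
```

```text
t 16.4 pos [ 0.4309 -0.0803  0.0702] jaw yaw 79.93 tilt [ 4.e-04 -0.e+00 -1.e+00] w 0.0939 q6 -1.71 F [0.  0.1 0.5]
turn -0.1 other way 179.9 -> shift cm [ 8.42 -0.05  0.12] no-turn [ 8.42 -0.05  0.12]
top block pred [[258.33474942 165.07919642]]
side block pred [[284.18169534 182.1109549 ]]
```

View pics/s4.png

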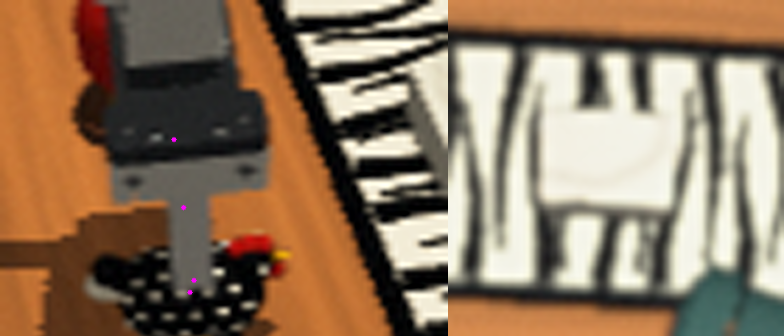

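The block is centred on the tray at (258.4,164.7), against a predicted (258.3,165.1). The near finger lines up with the middle of the hen. Lowering and gripping.

{"op": "carry_out", "data": {
  "targets": [
    [0,0,0,0.1,0],
    [0,2,0,0,0],
    [0,2,0,0,0],
    [0,2,0,0,0],
    [0,1.5,0,0,0],
    [0,0.9,0,0,0],
    [0,0,0,0,0],
    [1,0,0,0,0],
    [1,0,0,0,0],
    [1,0,0,0,0],
    [1,0,0,0,0],
    [1,0,0,0,0],
    [1,0,0,0,0],
    [1,0,0,0,0],
    [1,0,0,0,0]
  ]
}}

```text
time: 18.0
tool_pos: [0.4321, -0.08, -0.0143]
ee_rot: [1.145, 1.57, 0.969]
wrist_force: [0.5, 1.3, 1.1]
width: 0.0473
```

```bash
python3 plan.py .622 -.001 .11 88
```

```text
t 18.0 pos [ 0.4321 -0.08   -0.0143] jaw yaw 79.93 tilt [ 6.e-04  9.e-04 -1.e+00] w 0.0473 q6 -1.71 F [0.5 1.3 1.1]
turn -8.1 other way 171.9 -> shift cm [-12.42   8.57  18.71] no-turn [-12.42  11.11  17.32]
```

{"op": "carry_out", "data": {
  "targets": [
    [1,-0.5,0,0,0],
    [1,-1,0,0,0],
    [1,-2,0,0,0],
    [1,-2,0,0,0],
    [1,-2,0,0,0],
    [1,-1.5,0,0,0],
    [1,-1,0,0,0],
    [1,0,0.5,0.8,0],
    [1,0,1,1.5,0],
    [1,0,1.2,2,0],
    [1,0,1.2,2,0],
    [1,0,1.2,2,0],
    [1,0,1.2,2,0],
    [1,0,1.2,2,0],
    [1,0,1.2,2,0],
    [1,0,1.0,1.5,0],
    [1,0,0.6,1,0],
    [1,0,0,0,0],
    [1,0,0,0,0]
  ]
}}

```text
time: 19.9
tool_pos: [0.6145, -0.0084, 0.0845]
ee_rot: [-2.938, 1.569, -3.114]
wrist_force: [0.4, 0.1, -3.0]
width: 0.0469
```

```bash
python3 plan.py .622 -.001 .035 80;python3 - <<'E'
from h import *
from bench import robot
s=snap(robot,"side",5)
im=crop(s,(280,175),40,8)
for q in proj(s,robot.get_obs()["tool_pos"]+np.array([[0,0,.014],[0,0,.056]])):cv2.circle(im,tuple(np.int32((q-[240,135]+.5)*8)),4,(255,0,255),-1)
cv2.imwrite("pics/s5.png",im[:600])
E
```

```text
t 19.9 pos [ 0.6145 -0.0084  0.0845] jaw yaw 79.94 tilt [-2.3e-03 -1.0e-04 -1.0e+00] w 0.0469 q6 -1.5 F [ 0.4  0.1 -3. ]
turn -0.1 other way 179.9 -> shift cm [4.95 0.86 0.62] no-turn [4.95 0.86 0.62]
```

View pics/s5.png

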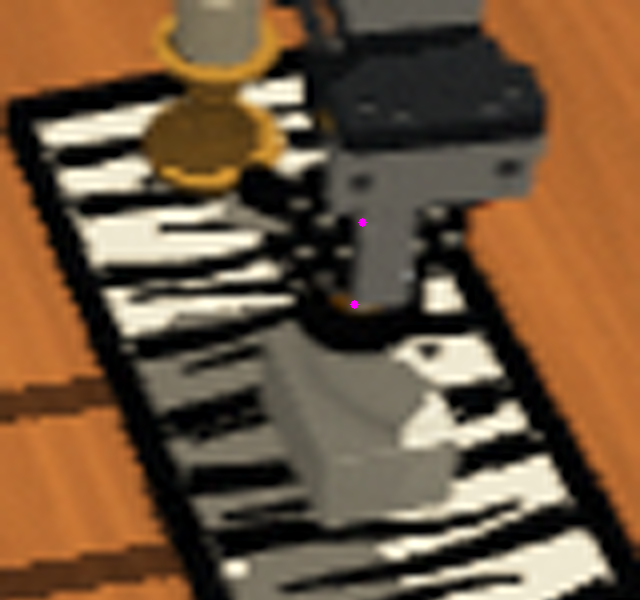

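The hen is held upright. Its foot centre is at about (357,307) against a predicted (354,304), so it sits centrally in the grip. Lowering onto the block.

{"op": "carry_out", "data": {
  "targets": [
    [1,0,0.4,0.3,0],
    [1,0,0.45,0.3,0],
    [1,0,0,0,0],
    [1,1,0,0,0],
    [1,1.5,0,0,0],
    [1,1,0,0,0],
    [1,0.6,0,0,0],
    [1,0.3,0,0,0],
    [1,0,0,0,0],
    [1,0,0,0,0]
  ]
}}

```text
time: 20.95
tool_pos: [0.623, -0.0011, 0.0419]
ee_rot: [0.178, 1.57, 0.002]
wrist_force: [0.7, -0.2, -3.8]
width: 0.0471
```

```bash
python3 plan.py .622 -.001 .0337 80
```

```text
t 20.95 pos [ 0.623  -0.0011  0.0419] jaw yaw 79.93 tilt [ 8.e-04  0.e+00 -1.e+00] w 0.0471 q6 -1.49 F [ 0.7 -0.2 -3.8]
turn -0.1 other way 179.9 -> shift cm [ 0.82 -0.01 -0.1 ] no-turn [ 0.82 -0.01 -0.1 ]
```

{"op": "carry_out", "data": {
  "targets": [
    [1,0.3,0,0,0],
    [1,0.3,0,0,0],
    [1,0.1,0,0,0],
    [1,0,0,0,0]
  ]
}}

```text
time: 21.35
tool_pos: [0.6224, -0.0011, 0.0341]
ee_rot: [-3.126, 1.57, 2.981]
wrist_force: [0.1, -0.3, -2.6]
width: 0.0474
```

{"op": "carry_out", "data": {
  "targets": [
    [1,0.1,0,0,0],
    [1,0,0,0,0],
    [1,0,0,0,0]
  ]
}}

```text
time: 21.65
tool_pos: [0.6228, -0.0011, 0.0337]
ee_rot: [0.35, 1.57, 0.174]
wrist_force: [-0.5, -0.3, -2.4]
width: 0.0471
```

{"op": "carry_out", "data": {
  "targets": [
    [1,0.1,0,0,0],
    [1,0,0,0,0],
    [1,0,0,0,0]
  ]
}}

```text
time: 21.95
tool_pos: [0.6229, -0.0011, 0.0337]
ee_rot: [0.11, 1.57, -0.065]
wrist_force: [-3.0, 0.2, 5.0]
width: 0.0475
```

Contact (+5 N). Releasing and raising, then turning back for the red head.

{"op": "carry_out", "data": {
  "targets": [
    [0,0,0,0,0],
    [0,0,0,0,0],
    [0,0,0,0,0],
    [0,0,0,0,0],
    [0,0,0,0,0],
    [0,0,0,0,0],
    [0,-1,0,0,0],
    [0,-2,0,0,0],
    [0,-3,0,0,0],
    [0,-3,0,0,0],
    [0,-1,0,0,0]
  ]
}}

```text
time: 23.05
tool_pos: [0.6249, -0.0013, 0.1377]
ee_rot: [0.093, 1.563, -0.082]
wrist_force: [-0.0, -0.0, 0.9]
width: 0.094
```

{"op": "carry_out", "data": {
  "targets": [
    [0,0,0,0,8.2],
    [0,0,0,0,8.2],
    [0,0,0,0,8.2],
    [0,0,0,0,8.2],
    [0,0,0,0,8.2],
    [0,0,0,0,8.2],
    [0,0,0,0,8.2],
    [0,0,0,0,8.2],
    [0,0,0,0,8.2],
    [0,0,0,0,8.2],
    [0,0,0,0,0]
  ]
}}

```text
time: 24.15
tool_pos: [0.6223, -0.0011, 0.1318]
ee_rot: [-1.668, 1.57, 3.008]
wrist_force: [-0.9, 0.4, 0.2]
width: 0.0939
```

```bash
python3 plan.py .439 .093 0.075 -2
```

```text
t 24.15 pos [ 0.6223 -0.0011  0.1318] jaw yaw -2.05 tilt [-1.e-03  1.e-04 -1.e+00] w 0.0939 q6 -0.06 F [-0.9  0.4  0.2]
turn -0.1 other way 179.9 -> shift cm [  5.7  -18.64  -8.76] no-turn [  5.7  -18.65  -8.74]
```

{"op": "carry_out", "data": {
  "targets": [
    [0,0,-1,-0.5,0],
    [0,0,-2,-0.9,0],
    [0,0,-2.5,-1.2,0],
    [0,0,-2.5,-1.2,0],
    [0,0,-2.5,-1.2,0],
    [0,0,-2.5,-1.2,0],
    [0,0,-2.5,-1.2,0],
    [0,0,-2,-0.9,0],
    [0,0,-1.1,-0.5,0],
    [0,2,0,0,0],
    [0,2.5,0,0,0],
    [0,1,0,0,0],
    [0,0,0,0,0],
    [0,0,0,0,0]
  ]
}}

```text
time: 25.55
tool_pos: [0.4403, 0.0936, 0.0781]
ee_rot: [1.78, 1.57, 0.173]
wrist_force: [1.2, -0.6, 0.2]
width: 0.0943
```

```bash
python3 plan.py .439 .093 0.009 -2;python3 - <<'E'
from h import *
from bench import robot
s=snap(robot,"side",6);t=snap(robot,"top",6)
im=crop(s,(222,165),30,7)
for q in proj(s,robot.get_obs()["tool_pos"]+np.array([[-.047,0,.037],[0,0,.037],[.047,0,.037]])):cv2.circle(im,tuple(np.int32((q-[192,135]+.5)*7)),3,(255,0,255),-1)
cv2.imwrite("pics/s6.png",cv2.resize(np.hstack([im,crop(s,(280,175),30,7)]),None,fx=.95,fy=.95))
E
```

```text
t 25.55 pos [0.4403 0.0936 0.0781] jaw yaw -2.05 tilt [ 7.e-04  1.e-04 -1.e+00] w 0.0943 q6 0.12 F [ 1.2 -0.6  0.2]
turn -0.1 other way 179.9 -> shift cm [ 6.91 -0.14  0.06] no-turn [ 6.91 -0.14  0.06]
```

View pics/s6.png

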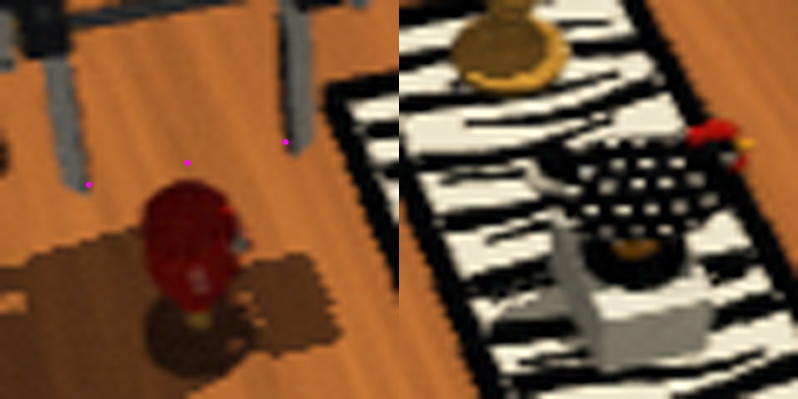

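The hen stands upright on the block, and the fingers straddle the red head, at (75,185) and (298,150). Lowering and gripping.

{"op": "carry_out", "data": {
  "targets": [
    [0,0,-0.1,0,0],
    [0,1.5,0,0,0],
    [0,2,0,0,0],
    [0,2,0,0,0],
    [0,1,0,0,0],
    [0,0.4,0,0,0],
    [0,0,0,0,0],
    [1,0,0,0,0],
    [1,0,0,0,0],
    [1,0,0,0,0],
    [1,0,0,0,0],
    [1,0,0,0,0],
    [1,0,0,0,0],
    [1,0,0,0,0],
    [1,0,0,0,0]
  ]
}}

```text
time: 27.15
tool_pos: [0.4389, 0.0937, 0.0085]
ee_rot: [-2.241, 1.571, 2.436]
wrist_force: [-0.6, -0.3, 1.3]
width: 0.0454
```

```bash
python3 plan.py .6255 .096 0.08 -2
```

```text
t 27.15 pos [0.4389 0.0937 0.0085] jaw yaw -2.07 tilt [-1.e-04  1.e-04 -1.e+00] w 0.0454 q6 0.12 F [-0.6 -0.3  1.3]
turn -0.1 other way 179.9 -> shift cm [-7.15 18.64 -0.89] no-turn [-7.15 18.64 -0.91]
```

{"op": "carry_out", "data": {
  "targets": [
    [1,-0.5,0,0,0],
    [1,-1,0,0,0],
    [1,-2,0,0,0],
    [1,-2,0,0,0],
    [1,-1,0,0,0],
    [1,-0.6,0,0,0],
    [1,0,0.8,0,0],
    [1,0,1.5,-0.1,0],
    [1,0,2,-0.1,0],
    [1,0,2,-0.1,0],
    [1,0,2,-0.1,0],
    [1,0,2,-0.1,0],
    [1,0,2,-0.1,0],
    [1,0,2,-0.1,0],
    [1,0,2,-0.1,0],
    [1,0,1.5,-0.1,0],
    [1,0,0.8,-0.1,0],
    [1,0,0,0,0],
    [1,0,0,0,0]
  ]
}}

```text
time: 29.05
tool_pos: [0.6244, 0.0969, 0.0785]
ee_rot: [-1.527, 1.569, -3.134]
wrist_force: [-0.9, 0.1, -3.2]
width: 0.0456
```

```bash
python3 plan.py .6255 .096 0.0165 -2
```

```text
t 29.05 pos [0.6244 0.0969 0.0785] jaw yaw -2.07 tilt [-0.002 -0.    -1.   ] w 0.0456 q6 0.1 F [-0.9  0.1 -3.2]
turn -0.1 other way 179.9 -> shift cm [6.2  0.12 0.08] no-turn [6.2  0.12 0.08]
```

{"op": "carry_out", "data": {
  "targets": [
    [1,1,0.1,0.1,0],
    [1,1.5,0,0,0],
    [1,1.5,0,0,0],
    [1,1,0,0,0],
    [1,0.5,0,0,0],
    [1,0.3,0,0,0],
    [1,0.3,0,0,0],
    [1,0,0,0,0],
    [1,0,0,0,0]
  ]
}}

```text
time: 29.95
tool_pos: [0.6266, 0.0959, 0.0191]
ee_rot: [1.741, 1.57, 0.134]
wrist_force: [-0.6, -0.0, -2.0]
width: 0.0452
```

{"op": "carry_out", "data": {
  "targets": [
    [1,0.1,0,0,0],
    [1,0,0,0,0],
    [1,0,0,0,0]
  ]
}}

```text
time: 30.25
tool_pos: [0.6262, 0.0959, 0.0177]
ee_rot: [1.839, 1.57, 0.233]
wrist_force: [-0.1, 0.2, -1.7]
width: 0.0451
```

{"op": "carry_out", "data": {
  "targets": [
    [1,0.1,0,0,0],
    [1,0,0,0,0],
    [1,0,0,0,0]
  ]
}}

```text
time: 30.55
tool_pos: [0.6263, 0.0959, 0.0166]
ee_rot: [1.943, 1.57, 0.336]
wrist_force: [-0.8, -1.0, -0.9]
width: 0.0453
```

{"op": "carry_out", "data": {
  "targets": [
    [1,0.1,0,0,0],
    [1,0,0,0,0],
    [1,0,0,0,0]
  ]
}}

```text
time: 30.85
tool_pos: [0.6263, 0.0959, 0.0165]
ee_rot: [1.806, 1.57, 0.199]
wrist_force: [-2.1, 0.0, 4.2]
width: 0.0456
```

Contact. Releasing, lifting and heading to the teal head.

{"op": "carry_out", "data": {
  "targets": [
    [0,0,0,0,0],
    [0,0,0,0,0],
    [0,0,0,0,0],
    [0,0,0,0,0],
    [0,0,0,0,0],
    [0,0,0,0,0],
    [0,-1,0,0,0],
    [0,-2,0,0,0],
    [0,-3,0,0,0],
    [0,-3,0,0,0],
    [0,-2,0,0,0],
    [0,-1,0,0,0],
    [0,0,0,0,0]
  ]
}}

```text
time: 32.15
tool_pos: [0.6273, 0.096, 0.1381]
ee_rot: [1.685, 1.566, 0.078]
wrist_force: [-0.9, -0.5, 0.1]
width: 0.0939
```

```bash
python3 plan.py .343 -.275 0.075 -2
```

```text
t 32.15 pos [0.6273 0.096  0.1381] jaw yaw -2.07 tilt [ 4.4e-03  3.0e-04 -1.0e+00] w 0.0939 q6 0.1 F [-0.9 -0.5  0.1]
turn -0.1 other way 179.9 -> shift cm [  6.17 -27.15  38.07] no-turn [  6.17 -27.1   38.1 ]
```

{"op": "carry_out", "data": {
  "targets": [
    [0,0,-1,1.4,0],
    [0,0,-2,2.8,0],
    [0,0,-2,2.8,0],
    [0,0,-2,2.8,0],
    [0,0,-2,2.8,0],
    [0,0,-2,2.8,0],
    [0,0,-2,2.8,0],
    [0,0,-2,2.8,0],
    [0,0,-2,2.8,0],
    [0,0,-2,2.8,0],
    [0,0,-2,2.8,0],
    [0,0,-2,2.8,0],
    [0,0,-2,2.8,0],
    [0,0,-1.5,2.3,0],
    [0,0,-0.6,0.8,0],
    [0,2,0,0,0],
    [0,2.5,0,0,0],
    [0,1.5,0,0,0],
    [0,0,0,0,0],
    [0,0,0,0,0]
  ]
}}

```text
time: 34.15
tool_pos: [0.3416, -0.2743, 0.0751]
ee_rot: [-2.623, 1.569, 2.054]
wrist_force: [0.5, -0.2, -0.4]
width: 0.0936
```

```bash
python3 plan.py .343 -.275 0.009 -2;python3 - <<'E'
from h import *
from bench import robot
s=snap(robot,"side",7)
im=crop(s,(220,270),36,6)
for q in proj(s,robot.get_obs()["tool_pos"]+np.array([[-.047,0,.037],[0,0,.037],[.047,0,.037]])):cv2.circle(im,tuple(np.int32((q-[184,234]+.5)*6)),3,(255,0,255),-1)
cv2.imwrite("pics/s7.png",cv2.resize(np.hstack([im,crop(s,(280,170),36,6)]),None,fx=.92,fy=.92))
E
```

```text
t 34.15 pos [ 0.3416 -0.2743  0.0751] jaw yaw -2.03 tilt [-7.0e-04  1.3e-03 -1.0e+00] w 0.0936 q6 -0.77 F [ 0.5 -0.2 -0.4]
turn -0.0 other way 180.0 -> shift cm [6.6  0.14 0.07] no-turn [6.6  0.14 0.07]
```

View pics/s7.png

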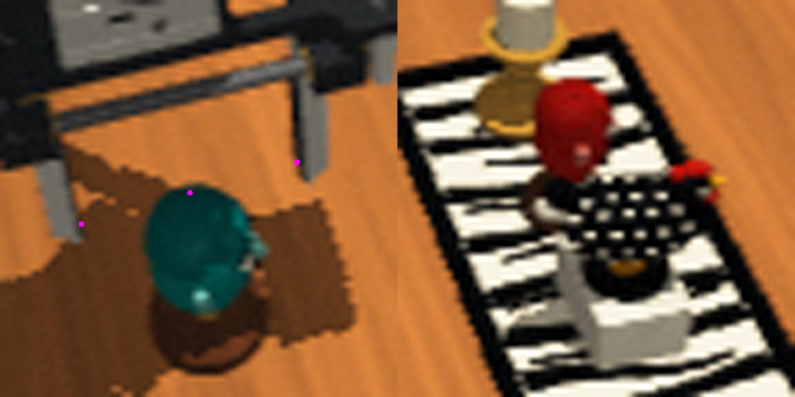

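The red head stands upright behind the hen, and the fingers straddle the teal head, at (65,235) and (315,175). Lowering and gripping.

{"op": "carry_out", "data": {
  "targets": [
    [0,0,0.1,0.1,0],
    [0,1.5,0,0,0],
    [0,2,0,0,0],
    [0,1.5,0,0,0],
    [0,1,0,0,0],
    [0,0.6,0,0,0],
    [0,0,0,0,0],
    [1,0,0,0,0],
    [1,0,0,0,0],
    [1,0,0,0,0],
    [1,0,0,0,0],
    [1,0,0,0,0],
    [1,0,0,0,0],
    [1,0,0,0,0],
    [1,0,0,0,0]
  ]
}}

```text
time: 35.7
tool_pos: [0.3425, -0.2761, 0.0095]
ee_rot: [2.29, 1.571, 0.683]
wrist_force: [-0.6, 0.9, 0.4]
width: 0.0451
```

```bash
python3 plan.py .6185 -.0985 0.08 -2
```

```text
t 35.7 pos [ 0.3425 -0.2761  0.0095] jaw yaw -2.07 tilt [ 1.e-04  1.e-04 -1.e+00] w 0.0451 q6 -0.77 F [-0.6  0.9  0.4]
turn -0.1 other way 179.9 -> shift cm [ -7.05  26.96 -18.71] no-turn [ -7.05  26.94 -18.75]
```

{"op": "carry_out", "data": {
  "targets": [
    [1,-0.5,0,0,0],
    [1,-1,0,0,0],
    [1,-2,0,0,0],
    [1,-2,0,0,0],
    [1,-2,0,0,0],
    [1,-2,0,0,0],
    [1,-1.5,0,0,0],
    [1,0,0.9,-0.6,0],
    [1,0,1.7,-1.2,0],
    [1,0,2,-1.4,0],
    [1,0,2,-1.4,0],
    [1,0,2,-1.4,0],
    [1,0,2,-1.4,0],
    [1,0,2,-1.4,0],
    [1,0,2,-1.4,0],
    [1,0,2,-1.4,0],
    [1,0,2,-1.4,0],
    [1,0,2,-1.4,0],
    [1,0,2,-1.4,0],
    [1,0,2,-1.4,0]
  ]
}}

```text
time: 37.7
tool_pos: [0.5951, -0.1114, 0.118]
ee_rot: [-2.047, 1.568, 2.63]
wrist_force: [-0.3, -0.1, -1.7]
width: 0.0452
```

{"op": "carry_out", "data": {
  "targets": [
    [1,0,1.5,-1,0],
    [1,0,0.8,-0.5,0],
    [1,0,0,0,0],
    [1,0,0,0,0]
  ]
}}

```text
time: 38.1
tool_pos: [0.6174, -0.0989, 0.1188]
ee_rot: [-1.545, 1.569, 3.132]
wrist_force: [-1.1, 0.4, -2.6]
width: 0.0452
```

```bash
python3 plan.py .6185 -.0985 0.0175 -2
```

```text
t 38.1 pos [ 0.6174 -0.0989  0.1188] jaw yaw -2.07 tilt [-0.0017  0.     -1.    ] w 0.0452 q6 -0.21 F [-1.1  0.4 -2.6]
turn -0.1 other way 179.9 -> shift cm [10.13  0.12 -0.05] no-turn [10.13  0.12 -0.05]
```

{"op": "carry_out", "data": {
  "targets": [
    [1,1,0.1,0,0],
    [1,2,0,0,0],
    [1,2,0,0,0],
    [1,2,0,0,0],
    [1,1,0,0,0],
    [1,0.8,0,0,0],
    [1,0.5,0,0,0],
    [1,0.3,0,0,0],
    [1,0.3,0,0,0],
    [1,0,0,0,0],
    [1,0,0,0,0]
  ]
}}

```text
time: 39.2
tool_pos: [0.6195, -0.099, 0.021]
ee_rot: [1.441, 1.57, -0.166]
wrist_force: [0.4, 0.1, -2.2]
width: 0.0452
```

{"op": "carry_out", "data": {
  "targets": [
    [1,0.1,0,0,0],
    [1,0,0,0,0],
    [1,0,0,0,0]
  ]
}}

```text
time: 39.5
tool_pos: [0.6192, -0.099, 0.0196]
ee_rot: [1.881, 1.571, 0.275]
wrist_force: [-0.0, 0.2, -2.7]
width: 0.0449
```

{"op": "carry_out", "data": {
  "targets": [
    [1,0.1,0,0,0],
    [1,0.1,0,0,0],
    [1,0,0,0,0],
    [1,0,0,0,0]
  ]
}}

```text
time: 39.9
tool_pos: [0.6192, -0.099, 0.0176]
ee_rot: [1.877, 1.571, 0.27]
wrist_force: [0.7, -0.3, -0.2]
width: 0.0449
```

{"op": "carry_out", "data": {
  "targets": [
    [1,0.1,0,0,0],
    [1,0,0,0,0],
    [1,0,0,0,0]
  ]
}}

```text
time: 40.2
tool_pos: [0.6192, -0.099, 0.0175]
ee_rot: [1.423, 1.57, -0.184]
wrist_force: [-3.0, 0.3, 5.2]
width: 0.0451
```

Contact. Releasing, lifting, and backing the arm away toward the robot so the cameras can see.

{"op": "carry_out", "data": {
  "targets": [
    [0,0,0,0,0],
    [0,0,0,0,0],
    [0,0,0,0,0],
    [0,0,0,0,0],
    [0,0,0,0,0],
    [0,0,0,0,0],
    [0,-1,0,0,0],
    [0,-2,0,0,0],
    [0,-3,0,0,0],
    [0,-3,0,0,0],
    [0,-3,0,0,0],
    [0,-2,0,0,0],
    [0,0,-2,0,0],
    [0,0,-3,0,0],
    [0,0,-3,0,0],
    [0,0,-3,0,0],
    [0,0,-3,0,0],
    [0,0,-3,0,0],
    [0,0,-3,0,0],
    [0,0,-3,0,0]
  ]
}}

```text
time: 42.2
tool_pos: [0.3882, -0.0907, 0.1574]
ee_rot: [1.242, 1.569, -0.365]
wrist_force: [-0.4, 0.3, -0.1]
width: 0.0938
```

```bash
python3 - <<'E'
from h import *
from bench import robot
t=snap(robot,"top",8);s=snap(robot,"side",8)
mm=lambda M:np.array(np.nonzero(M)[::-1]).mean(1)
R=((0,120,60),(6,255,255));T=((80,100,40),(95,255,255))
for nm,r,p in(("red",R,(.6255,.096,.074)),("teal",T,(.6185,-.0985,.074))):
    u=[]
    for S in(t,s):
        c=np.int32(proj(S,p)[0]);m,_=blobs(S["image"],*r,(c[0]-14,c[1]-15,c[0]+14,c[1]+15));u.append(mm(m))
    print(nm,tri(t,u[0],s,u[1]))
print("vase shift",[cv2.boundingRect(blobs(S["image"],(5,190,60),(20,255,255),b)[1][0]) for S,b in((t,(300,148,330,182)),(s,(290,205,325,246)))])
a=crop(t,(258,165),75,5)[150:600];b=crop(s,(280,185),64,6)
a=cv2.resize(a,(400,240));cv2.imwrite("pics/s8.png",np.hstack([cv2.copyMakeBorder(a,0,160,0,0,0),cv2.resize(b,(400,400))]))
E
```

```text
red (array([0.62591357, 0.09575019, 0.073381  ]), np.float64(0.0008963086991181802))
teal (array([ 0.61974739, -0.09786036,  0.07277618]), np.float64(0.00014000764167313598))
vase shift [(307, 159, 20, 19), (296, 211, 25, 33)]
```

View pics/s8.png

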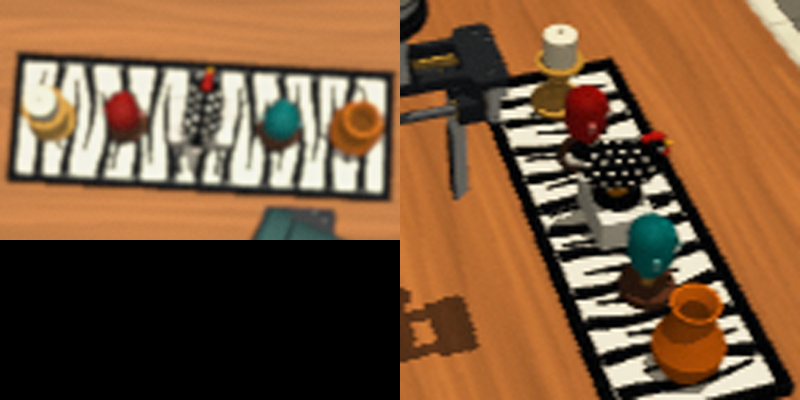

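All pieces are upright in one row: candle, red head, hen on the block, teal head, vase. The red head is at (0.626, 0.096) and the teal head at (0.620, −0.098), and the vase has not moved. I'll let everything rest and hand in.

{"op": "carry_out", "data": {
  "targets": [
    [0,0,0,0,0],
    [0,0,0,0,0],
    [0,0,0,0,0]
  ]
}}

```text
time: 42.6
tool_pos: [0.39, -0.0908, 0.1565]
ee_rot: [-3.032, 1.571, 1.645]
wrist_force: [0.7, 0.0, -0.3]
width: 0.0937
```

```bash
python3 -c "
from bench import robot
print(robot.close_job())"
```

```text
the job is handed in; nothing more can be done
None
```

The display is set out and handed in at 42.6 s. The block is in the middle of the tray with the hen on it, the red head is on the candle side and the teal head is on the vase side. Each piece was lowered until the wrist force showed contact before I let go.

- **Heads:** the last pictures put the red head at (0.626, 0.096) and the teal head at (0.620, −0.098). Each is about 97 mm from the block. The teal head is also about 97 mm from the vase. The red head is about 98 mm from the candle holder, using the holder's nominal position.
- **Block and hen:** the block was measured before the hen went on, within about 0.5 px of the predicted spot on the tray. In the last pictures the hen is upright and looks centred on the block. I did not re-measure either one's position or angle after that.
- **Things to leave alone:** the vase outline was unchanged pixel for pixel. The candle holder looked unmoved by eye. I did not check the cream head or the bowl again, but nothing worked near them.

One reading disagreed. The reported tool tip lies about 37 mm beyond the finger ends seen by the cameras, so the first grasp closed on air just above the block. I allowed for that offset from then on, and every later grasp closed on its object. A side-view mask of the tray gave the wrong length (536 mm), so I used the top view for the tray's position.

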